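Serve the brown egg with tongs

TASK

A guest has chosen the brown egg. Pick up the steel tongs with the blue sleeves, close them on the brown egg gently enough not to crack its shell, lift it out of the white egg board, carry it over the middle of the guest's blue plate, and finish there while still holding it: quite still between the tongs, roughly 10 cm above the plate, resting on nothing else. Touch the eggs only with the tongs, never with the gripper, and leave the white eggs, the plate, the salt shaker and the egg cup as they stand.

Things in the scene. Friction and masses are not known exactly. Their poses are not given: they have to be found in the camera images.
- tongs: one-piece steel spring tongs, 205 mm long, 24 mm high, 120 g, lying on the tong rest with the arms opening in the horizontal plane. Origin: on the mid-line at the underside (12 mm below mid-height), between the ends of the round bow (the bow reaches 20 mm behind, 39 mm wide). x points along the mid-line from bow to heads, z up, y to the left arm. The frame is the bow's; both arms swing alike.
- tongs_left: left (+y) arm, a 3 mm thick upright steel band, 187 mm long; origin at its spring joint, 18 mm to +y of the tongs' origin. Blue silicone sleeve 4 mm thick and 24 mm high, 48 to 102 mm along the arm. Head: cupped paddle 34 mm long, 24 mm high, 3 to 6 mm thick, its middle 170 mm along, hollow inwards. At rest the arm splays out by 0.105 rad, and springs back there when let go.
- tongs_right: right (-y) arm of the tongs, the mirror image of the left one; origin 18 mm to -y of the tongs' origin.
- tongs_grip (a point): point on the tongs' mid-line at mid-height, 75 mm ahead of the origin, midway between the blue sleeves, where the tongs balance. Over the sleeves: 56 mm at rest, 45 to 46 mm with the heads closed on an egg. Springs: 4 N on each sleeve start to close the arms, 7 to 8 N bring the heads onto an egg; of any further grip force 44% reaches the egg.
- tongs_heads (a point): point on the tongs' mid-line at mid-height, 170 mm ahead of the origin (95 mm ahead of tongs_grip), midway between the heads. At rest the gap between the heads is 69 mm in their hollows, 61 mm at their upper and lower lips; it shrinks by about 2.3 mm for each mm the sleeves are pressed together.
- rest: fixed tong rest, a dark wooden board 240 x 100 x 8 mm (x, y, z); origin at the centre of its underside. The tongs lie on it along its x, give or take 6 degrees.
- board: fixed white stone egg board, 90 x 260 x 25 mm (x, y, z), with three round cut-outs of 30 mm in a row along its y, 80 mm apart, 15 mm deep; origin at the centre of its underside, below the middle cut-out. Its x points away from the robot.
- brown_egg: the chosen egg, brown, boiled, in its shell, blunt end down in one of the three cut-outs, 57 mm tall, 44 mm across, 60 g; origin at its lower end, z along its length. The shell cracks if either head of the tongs presses it with more than 12 N; 2 N from each side are enough to carry it.
- brown_egg_mid (a point): centre of the brown egg's widest part, 22 mm above its lower end; while it sits in the board this is 16 mm above the board's top (41 mm above the counter).
- white_egg_a: a white egg of the same shape and size in another cut-out; origin at its lower end.
- white_egg_b: the other white egg, in the remaining cut-out; origin at its lower end.
- plate: the guest's empty blue plate, 160 mm across, 18 mm high, standing loose on the counter; origin at the centre of its underside.
- shaker: glass salt shaker with a steel cap, 40 mm across, 80 mm tall, loose; origin at the centre of its underside.
- cup: empty white footed egg cup, 48 mm across, 50 mm tall, loose; origin at the centre of its underside.
There are look-alikes about, which are no part of the job. Of the things that look like the plate, the smaller one is meant. What is shaped like the tongs but red is not meant.

How it is judged:
By the outcome, as a careful person would: the job done as asked, in the order asked, and still so for the second after the job is handed in, while the arm keeps its last pose, push and grip.
It also fails if it takes over 56 s, if anything falls off the work surface, if the arm or the gripper's body presses on something with over 40 N, if the wrist force passes 120 N, or if a joint passes its speed limit or range.

ROBOT

A 6-joint arm with a two-finger parallel gripper is mounted at the origin on the work surface. World frame = base frame: x ahead of the robot, y to its left, z up, the work surface at z = 0. Lengths are in m, angles in rad, forces in N, time in s.
With the tool pointing down it reaches from about 0.3 to 0.875 m from the base axis. Payload 6.4 kg.
Tool frame: the origin (TCP) lies at the very end of the fingers, on their centre line; the grasp point (between the pads) lies env.tcp_to_grasp behind it (env.tcp_to_grasp is the distance from the TCP to the grasp point, in m); z points along the fingers, y is the line along which they close (so a half turn about z gives the same grasp; the last joint's range is limited). The gripper opens to 88 mm and grips with 3 to 60 N. Pads are 18 mm wide; open, the fingers measure 123 mm over their backs; the gripper's body (75 mm by 187 mm) begins 45 mm behind the grasp point.
Start: joints at [-1.37, 0.181, 1.607, -0, 1.354, -0.206], TCP at [0.228, -0.528, 0.239] pointing down, gripper open.
Joint ranges: [-2.99, 2.99], [-0.89, 2.07], [0.3, 2.58], [-1.14, 4.28], [0, 2.63], [-3.12, 3.12]. Speed limits (rad/s): [2.57, 2.57, 3.01, 3.14, 3.14, 3.14].

INTERFACE

Orientations are given as [roll, pitch, yaw] about the fixed x, y, z axes, in that order (R = Rz(yaw) Ry(pitch) Rx(roll)).
In Python, from rig import env, status, get_image, camera_model, order gives the robot as it stands. Calls block until the motion is done:
- env.move_to(position, orientation): joint-space move of the TCP to a pose.
- env.move_linear(position, ori=None, speed=0.15): straight line of the TCP; ori=None keeps the orientation; speed is the mean speed in m/s.
- env.movej(angles): joint-space move.
- env.release() and env.grab(grip_force=None): open the fingers fully, or close them until they stop; grip_force is the grip in N (None keeps the last).
- env.dwell(seconds).
- env.solve_ik(position, orientation): joint angles nearest the present ones, or None.
- status.state(): the state.
- get_image(name): name is "scene" or "top" or "wrist"; returns the picture (400x640x3 uint8, blue, green, red); there is no depth.
- camera_model(name): a dict with "fov_y" (degrees; the focal length in pixels is half the picture's height over the tangent of half this angle, whatever the lens; pixels are square), "cx", "cy" (the principal point, pixels), "k1" (the pictures are not rectified: a ray, as slopes to the right and down, at radius r is drawn at 1 + k1 r^2 times it, then the intrinsics apply), "R" (3x3) and "t" (3): a world point X has camera coordinates R X + t; the wrist camera has in their place "hand_eye" (4x4, takes a point from camera to tool coordinates, whose origin is the TCP and whose axes are the flange's). Camera axes: x right, y down, z forward; pixel columns grow to the right and rows downward; lengths in m; the calibration is good to about 2 mm. A picture is of the moment at which its call begins: read the wrist's pose just before it. camera_model takes no time and is no camera call.
A pose or a line that the arm cannot do raises env.MotionError and nothing moves.
- order.sign_off(): hands the job in; it is judged then, once.
The state is a dict: "t": time; "joint_positions": joint angles; "qd": joint speeds; "joint_torque": joint torques, N m; "tool_pos": TCP position; "tcp_rot": TCP orientation; "contact_force": force on the tool from outside, world axes, zero at the start; "moment": the same for the moment, N m; "opening": finger opening in m; "gripper_force": force on a finger pad.
Only numpy, scipy, OpenCV 4.12 (cv2) and the standard library are available. Lean on these libraries where they do the work, as an engineer would, in place of code of your own. Each camera call takes 0.05 s, during which the arm holds its last target. There are 200 camera calls.

## Working session

There is one attempt and no reset: what is moved stays moved. The work goes in short steps, each a Python script; the robot and the scene stay as the last script left them, time stands still between calls to the robot, and variables do not carry over. Pictures are saved under pics/ and viewed, at most 10 in all, crops included, and the job is handed in when it is done.

```bash
ls; mkdir -p pics
python3 - <<'E'
from rig import env,status,get_image,camera_model
import cv2
for n in("scene","top"):
    cv2.imwrite(f"pics/{n}0.png",get_image(n)); m=camera_model(n); print(n,m)
print(camera_model("wrist"),env.tcp_to_grasp,status.state())
E
```

```text
pics
scene {'fov_y': 47.64235647493185, 'cx': 320.3936377445403, 'cy': 196.6165347247763, 'k1': -0.04332474959903265, 'R': array([[-0.87497026,  0.48361135, -0.02339042],
       [ 0.30052993,  0.50458557, -0.80936714],
       [-0.37961667, -0.7152017 , -0.58683705]]), 't': array([ 0.46677694, -0.09218999,  1.35703107])}
top {'fov_y': 55.913378165805426, 'cx': 320.19749487880307, 'cy': 198.5479539413602, 'k1': 0.030468401090386097, 'R': array([[ 0.0691606 , -0.99759961,  0.00343812],
       [-0.97507777, -0.06832669, -0.21108011],
       [ 0.21080835,  0.01124599, -0.97746272]]), 't': array([-0.05338713,  0.55177352,  0.84160592])}
{'fov_y': 71.2862084423191, 'cx': 317.09773918122175, 'cy': 199.10515744096503, 'k1': -0.04839162323520822, 'hand_eye': array([[ 2.57312838e-05, -9.64591680e-01, -2.63747778e-01,
         6.66506468e-02],
       [ 9.99999915e-01,  1.33229345e-04, -3.89692900e-04,
         2.33662314e-03],
       [ 4.11033473e-04, -2.63747745e-01,  9.64591602e-01,
        -1.47471905e-01],
       [ 0.00000000e+00,  0.00000000e+00,  0.00000000e+00,
         1.00000000e+00]])} 0.0187 {'t': 0.1, 'joint_positions': array([-1.37029711e+00,  1.81439782e-01,  1.60791029e+00, -7.37774935e-06,
        1.35380907e+00, -2.06283698e-01]), 'qd': array([ 0.00041681, -0.00064526, -0.0018576 , -0.00014411, -0.00016271,
        0.00077572]), 'joint_torque': array([ 6.99139782e-04, -4.34818196e+01, -3.42693257e+01,  7.03209126e-02,
        3.38952499e-02, -4.50771938e-05]), 'tool_pos': array([ 0.22742613, -0.52758167,  0.2379143 ]), 'tcp_rot': array([-3.14005791e+00, -3.13803194e-04,  4.06784266e-01]), 'contact_force': array([ 0.09401667,  0.69622111, -0.48509228]), 'moment': array([ 0.01735221, -0.06155614, -0.01514355]), 'gripper_force': 0.0, 'opening': 0.08753609180150046}
```

View pics/top0.png

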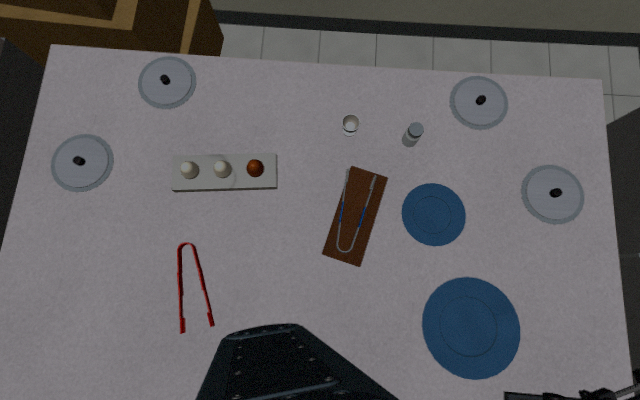

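View pics/scene0.png

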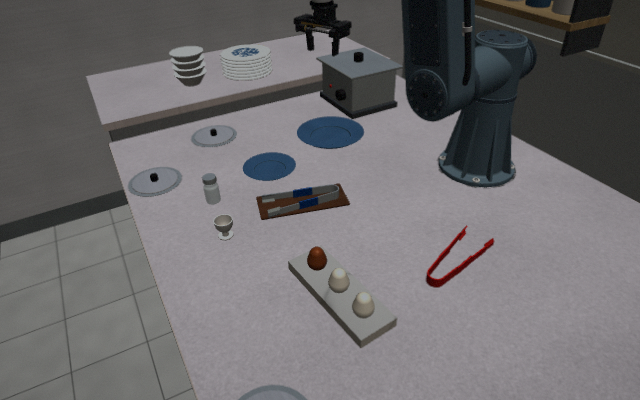

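The top view shows these candidates:
- **Tongs:** blue-sleeved at (355,210), the ones I want; the red look-alike is at (193,285).
- **Egg:** brown at (255,168); the white ones are at (222,169) and (189,170).
- **Plate:** the smaller blue one at (433,214), the one meant; the larger is at (471,328).
- **Obstacles:** cup at (350,125), shaker at (413,134).

The scene view agrees.

```bash
cat > h.py <<'E'
from rig import env,status,get_image,camera_model,order
import numpy as np, cv2
from scipy.spatial.transform import Rotation as Ro
def pose():
    s=status.state(); T=np.eye(4); T[:3,:3]=Ro.from_euler('xyz',s["tcp_rot"]).as_matrix(); T[:3,3]=s["tool_pos"]; return T
def K(m):
    f=200/np.tan(np.radians(m["fov_y"]/2)); return f
def cam(name,T=None):
    m=camera_model(name)
    if name=="wrist": C=T@m["hand_eye"]
    else:
        C=np.eye(4); C[:3,:3]=m["R"].T; C[:3,3]=-m["R"].T@m["t"]
    return m,C
def px2w(name,uv,z,T=None):
    m,C=cam(name,T); d=(np.array(uv,float)-[m["cx"],m["cy"]])/K(m); u=d.copy()
    for _ in range(20): u=d/(1+m["k1"]*(u@u))
    r=C[:3,:3]@np.r_[u,1]; return C[:3,3]+r*(z-C[2,3])/r[2]
def w2px(name,X,T=None):
    m,C=cam(name,T); p=C[:3,:3].T@(np.array(X)-C[:3,3]); u=p[:2]/p[2]
    return u*(1+m["k1"]*(u@u))*K(m)+[m["cx"],m["cy"]]
E
python3 - <<'E'
from h import *
for n,uv,z in [("bow",(346,250),.02),("headL",(349,170),.02),("headR",(374,178),.02),("brown",(255,168),.055),("wA",(222,169),.055),("wB",(189,170),.055),("plate",(433,214),.01),("cup",(350,125),.04),("shaker",(414,130),.07),
 ("bTL",(173,156),.025),("bTR",(276,153),.025),("bBL",(173,190),.025),("bBR",(276,188),.025)]: print(n,px2w("top",uv,z).round(3))
im=get_image("top"); cv2.imwrite("pics/c1.png",cv2.resize(im[140:280,160:480],None,fx=2.5,fy=2.5,interpolation=cv2.INTER_CUBIC))
E
```

```text
bow [ 0.44  -0.086  0.02 ]
headL [ 0.642 -0.082  0.02 ]
headR [ 0.625 -0.146  0.02 ]
brown [0.62  0.149 0.055]
wA [0.612 0.229 0.055]
wB [0.603 0.308 0.055]
plate [ 0.545 -0.298  0.01 ]
cup [ 0.755 -0.077  0.04 ]
shaker [ 0.739 -0.233  0.07 ]
bTL [0.645 0.364 0.025]
bTR [0.672 0.106 0.025]
bBL [0.558 0.351 0.025]
bBR [0.581 0.097 0.025]
```

View pics/c1.png

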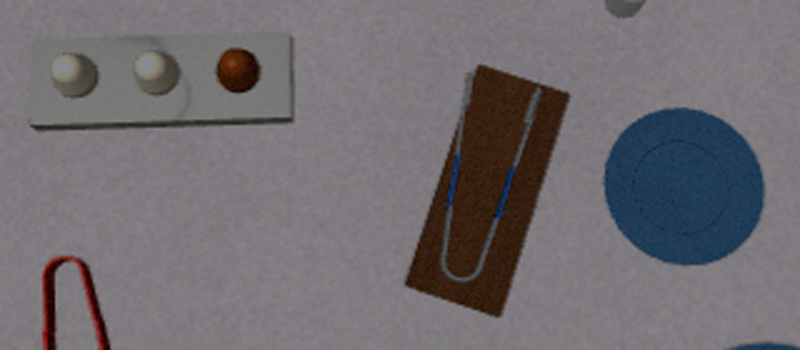

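Close up, the blue-sleeved tongs lie on the brown rest with the bow near (461,280) and the heads near (470,75) and (536,92). The brown egg is at (238,70), at the plate end of the row. I'll move above the tongs' grip point and look with the wrist camera.

Run:
```python
from h import *
env.move_to([.534,-.0995,.20],[np.pi,0,-.143])
T=pose(); print(status.state()["t"],T[:3,3],status.state()["tcp_rot"],status.state()["contact_force"]); np.save("T1.npy",T)
cv2.imwrite("pics/w1.png",get_image("wrist"))
```

```text
2.0583 [ 0.53399677 -0.10026404  0.20009062] [ 3.14130148e+00 -1.70821865e-04 -1.43650873e-01] [ 0.49397483 -0.53204903 -0.80809737]
```

View pics/w1.png

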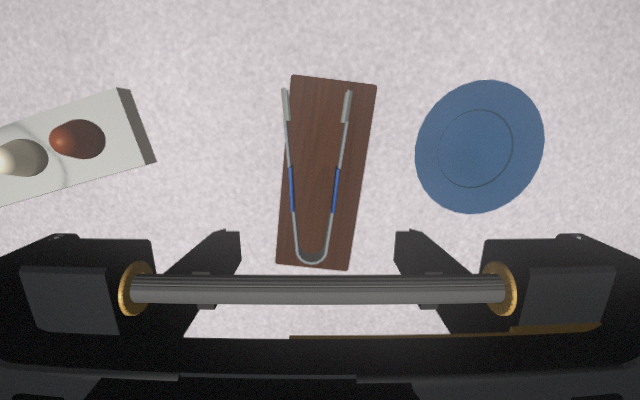

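The wrist view shows the bow end at (312,264), sleeves at (291,190) and (336,191), head tips at (285,90) and (348,92), the brown egg at about (77,139), and the plate's middle at about (479,147).

Run:
```python
from h import *
T=np.load("T1.npy")
P={n:px2w("wrist",uv,z,T) for n,uv,z in [("bow",(312,264),.032),("sL",(291,189),.032),("sR",(336,190),.032),("hL",(285,89),.032),("hR",(349,92),.032),("plate",(479,147),.012),("boardc",(120,88),.025),("boardc2",(156,162),.02)]}
for k,v in P.items(): print(k,v.round(4))
hm=(P["hL"]+P["hR"])/2; d=hm-P["bow"]; print("len",np.linalg.norm(d),"yaw",np.arctan2(d[1],d[0])); d/=np.linalg.norm(d)
print("grip from bow",P["bow"]+.095*d,"sleeve mid",(P["sL"]+P["sR"])/2, "w",np.linalg.norm(P["sL"]-P["sR"]))
```

```text
bow [ 0.4328 -0.0817  0.032 ]
sL [ 0.5319 -0.0718  0.032 ]
sR [ 0.5232 -0.1234  0.032 ]
hL [ 0.6409 -0.0836  0.032 ]
hR [ 0.6281 -0.1508  0.032 ]
plate [ 0.5467 -0.3023  0.012 ]
boardc [0.6723 0.0993 0.025 ]
boardc2 [0.5853 0.0843 0.02  ]
len 0.20483414717463727 yaw -0.1745801161730524
grip from bow [ 0.52637613 -0.09815897  0.032     ] sleeve mid [ 0.52758837 -0.09761884  0.032     ] w 0.05231865371503217
```

Run:
```python
from h import *
o=[np.pi,0,-.175]
env.move_to([.527,-.098,.06],o)
env.move_linear([.527,-.098,.0105],o,speed=.06)
s=status.state(); print(s["t"],s["tool_pos"],s["contact_force"])
env.grab(4.5); s=status.state(); print(s["opening"],s["gripper_force"],s["contact_force"])
env.move_linear([.527,-.098,.13],o,speed=.08); env.dwell(.2)
s=status.state(); print(s["t"],s["opening"],s["gripper_force"],s["contact_force"],s["moment"])
T=pose(); np.save("T2.npy",T); 
cv2.imwrite("pics/w2.png",get_image("wrist")); im=get_image("scene"); cv2.imwrite("pics/s2.png",cv2.resize(im[120:280,180:420],None,fx=3,fy=3))
```

```text
3.7 [ 0.52728805 -0.09811043  0.01073098] [-0.45758088 -0.4652176   0.09088908]
0.05651196912810891 4.497457602299164 [-0.57673268  0.83004314  0.63509463]
6.125 0.05383615856578387 4.494756965430695 [ 0.43715798 -0.08423424 -0.72292343] [0.0216953  0.02274085 0.01470249]
```

View pics/w2.png

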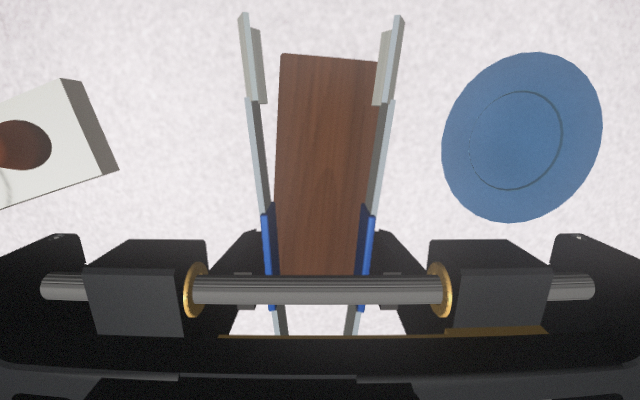

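View pics/s2.png

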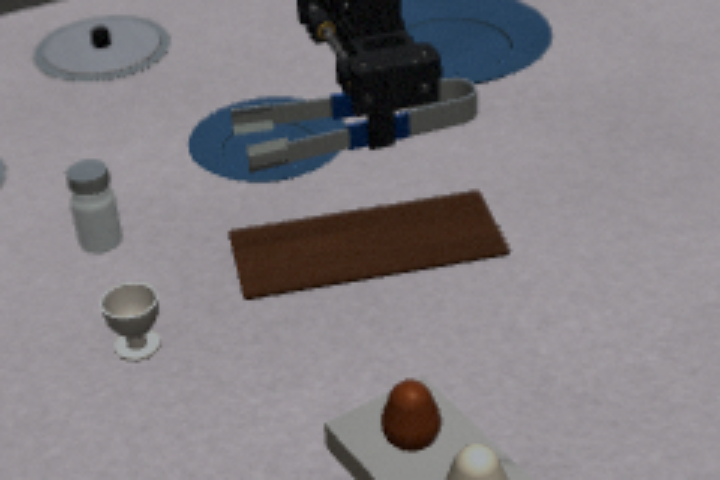

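The tongs are held level, with the heads at the upper left and right of the wrist view and tips at (243,13) and (400,16). The rest is empty. Next I'll hover behind the brown egg and take a close look.

Run:
```python
from h import *
T=np.load("T2.npy"); I=np.linalg.inv(T)
for uv in [(243,13),(400,16)]: print((I@np.r_[px2w("wrist",uv,T[2,3]+.0215,T),1]).round(4))
o=[np.pi,0,.12]
env.move_linear([.52,.135,.16],o,speed=.12); env.dwell(.3)
T=pose(); np.save("T3.npy",T); s=status.state(); print(s["t"],T[:3,3],s["tcp_rot"],s["opening"])
cv2.imwrite("pics/w3.png",get_image("wrist"))
cv2.imwrite("pics/t3.png",get_image("top"))
```

```text
[ 0.1117 -0.0277 -0.0216  1.    ]
[ 0.1107  0.036  -0.0216  1.    ]
8.6333 [0.52003376 0.13481785 0.15998753] [-3.14158465e+00  2.64207042e-06  1.19658992e-01] 0.053933658524732184
```

View pics/w3.png

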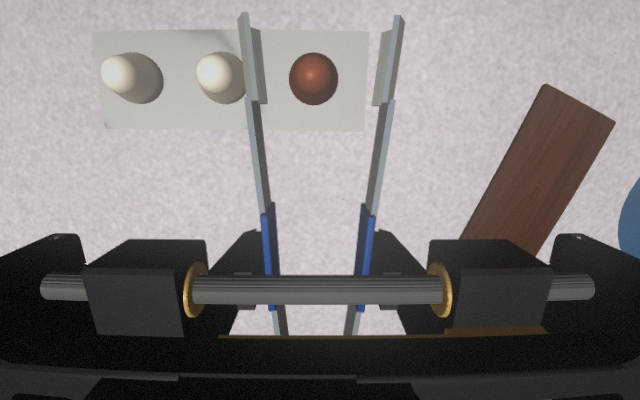

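The brown egg at (313,78) sits between the tongs' arms, in line with the heads. The white eggs are outside to the left, at (220,77) and (135,77), and the tongs are parallel to the board.

Run:
```python
from h import *
T=np.load("T3.npy"); I=np.linalg.inv(T)
for uv,z in [((313,78.5),.041),((289,78),.041),((338,78),.041),((220,77),.05)]:
    p=px2w("wrist",uv,z,T); print(p.round(4),(I@np.r_[p,1])[:3].round(4))
# check from top camera: egg centre
print(px2w("top",(255,168),.045))
# silhouette check of egg model (spheroid mid at .041) for candidate
c=px2w("wrist",(313,78.5),.041,T)
ph=np.linspace(0,2*np.pi,40); pts=[]
for h in np.linspace(0.025,.067,30):
    r=22*np.sqrt(max(0,1-((h-.041)/(.026 if h>.041 else .031))**2))/1000
    pts+= [w2px("wrist",c*[1,1,0]+[r*np.cos(a),r*np.sin(a),h],T) for a in ph]
pts=np.array(pts); print(pts.min(0),pts.max(0))
hsv=cv2.cvtColor(cv2.imread("pics/w3.png"),cv2.COLOR_BGR2HSV); m=cv2.inRange(hsv,(0,110,30),(20,255,255))[40:120,270:360]; ys,xs=np.nonzero(m); print(xs.min()+270,ys.min()+40,xs.max()+270,ys.max()+40)
```

```text
[0.6252 0.1487 0.041 ] [ 0.1061 -0.0012  0.119 ]
[0.6232 0.1701 0.041 ] [ 0.1066 -0.0227  0.119 ]
[0.6284 0.1266 0.041 ] [0.1066 0.0211 0.119 ]
[0.6162 0.2287 0.05  ] [ 0.1066 -0.0817  0.11  ]
[0.62283442 0.15103769 0.045     ]
[288.24265027  50.98941977] [337.70993474 104.22755504]
296 58 325 88
```

Run:
```python
from h import *
T=np.load("T3.npy"); p=(T@np.r_[.011,-.0045,0,1])[:3]; print(p)
o=[np.pi,0,.12]
env.move_linear([p[0],p[1],.08],o,speed=.1); env.dwell(.2)
T=pose(); np.save("T4.npy",T)
im=get_image("wrist"); cv2.imwrite("pics/w4.png",cv2.resize(im[0:150,200:440],None,fx=3,fy=3))
```

```text
[0.53041793 0.14059879 0.15998754]
```

View pics/w4.png

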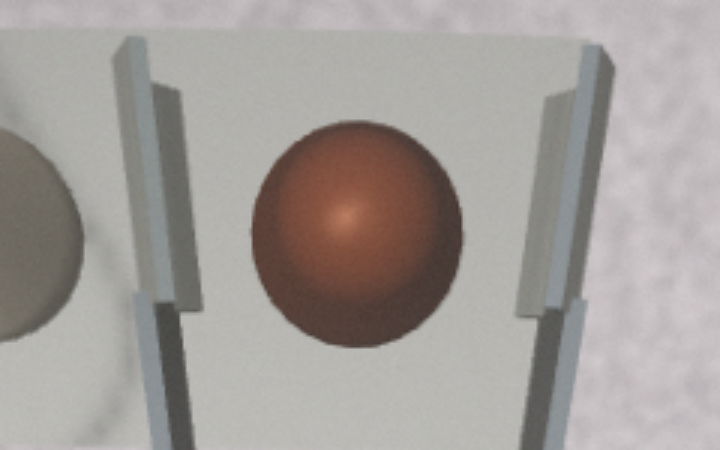

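The brown egg at (357,235) in the crop is centred between the heads, whose mid-line is at about 361. I'll descend and close with graded force.

Run:
```python
from h import *
o=[np.pi,0,.12]
def show(n):
    s=status.state(); print(n,round(s["t"],2),s["tool_pos"].round(4),"op",round(s["opening"],4),"F",round(s["gripper_force"],2),s["contact_force"].round(2),s["moment"].round(3))
show("up"); env.move_linear([.5304,.1406,.0325],o,speed=.05); env.dwell(.2); show("down")
for f in (6,7,8,10,14,18): env.grab(f); env.dwell(.15); show(f)
im=get_image("wrist"); cv2.imwrite("pics/w5.png",im)
```

```text
up 9.94 [0.5308 0.1406 0.0807] op 0.0538 F 4.49 [ 0.1  -0.1  -1.43] [0.063 0.023 0.026]
down 11.24 [0.5307 0.1406 0.0329] op 0.0539 F 4.49 [ 0.06 -0.5  -0.88] [0.009 0.011 0.056]
6 11.73 [0.5304 0.1406 0.0325] op 0.0486 F 6.0 [ 0.91  0.47 -1.3 ] [-0.02   0.034 -0.011]
7 12.13 [0.5304 0.1406 0.0325] op 0.0459 F 7.0 [-0.26  0.24 -1.08] [ 0.005 -0.032  0.003]
8 12.5 [0.5304 0.1406 0.0325] op 0.0457 F 8.0 [-0.11 -0.4  -0.3 ] [-0.001  0.022 -0.048]
10 12.87 [0.5304 0.1406 0.0325] op 0.0455 F 10.0 [ 1.13 -0.14 -0.68] [ 0.004  0.032 -0.042]
14 13.23 [0.5304 0.1406 0.0325] op 0.0456 F 14.0 [-0.51 -1.06 -0.37] [-0.051  0.038 -0.019]
18 13.6 [0.5304 0.1406 0.0325] op 0.0452 F 18.0 [ 0.32 -0.19 -1.28] [-0.068 -0.002 -0.046]
```

Run:
```python
from h import *
o=[np.pi,0,.12]
env.grab(21)
env.move_linear([.5304,.1406,.06],o,speed=.03)
env.move_linear([.5304,.1406,.18],o,speed=.08); env.dwell(.3)
s=status.state(); print(s["t"],s["opening"],s["gripper_force"],s["contact_force"],s["moment"])
a=get_image("wrist")[0:200,160:480]; b=get_image("scene")[120:320,180:500]
cv2.imwrite("pics/l6.png",cv2.resize(np.vstack([a,b]),None,fx=1.5,fy=1.5))
```

```text
16.8833 0.04530366617979473 20.9997775813099 [-0.38525304  0.12841568 -1.85066377] [ 0.0061014   0.02837472 -0.01859012]
```

View pics/l6.png

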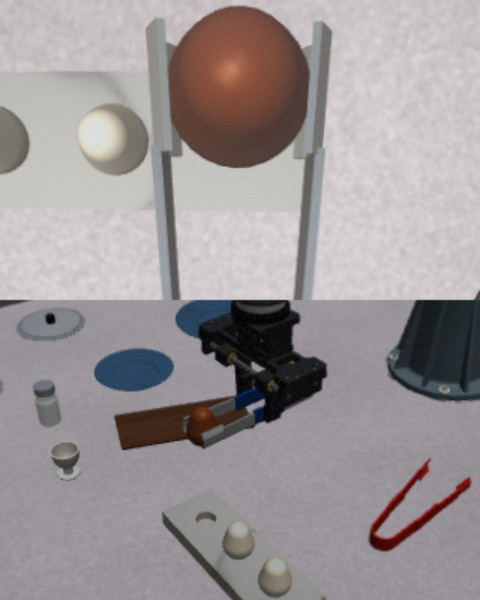

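The brown egg is out of the board and held between the heads, and the white eggs and props are undisturbed. Now I'll carry it to the plate.

Run:
```python
from h import *
o=[np.pi,0,0]
env.move_linear([.451,-.30,.18],o,speed=.1)
env.move_linear([.451,-.30,.126],o,speed=.05); env.dwell(1)
s=status.state(); print(s["t"],s["tool_pos"],s["opening"],s["gripper_force"],s["contact_force"],np.abs(s["qd"]).max())
a=get_image("top")[100:280,300:540]; b=get_image("scene")[90:270,180:420]
cv2.imwrite("pics/f7.png",cv2.resize(np.vstack([a,b]),None,fx=1.66,fy=1.66))
T=pose(); print(w2px("top",[.546,-.30,.135])-[300,100])
```

```text
23.8417 [ 0.45099523 -0.2999997   0.12598248] 0.04508825736529105 20.999713477212936 [-0.48775013  0.27475598 -1.50193662] 0.0019583931400879388
[151.02183257 103.78944871]
```

View pics/f7.png

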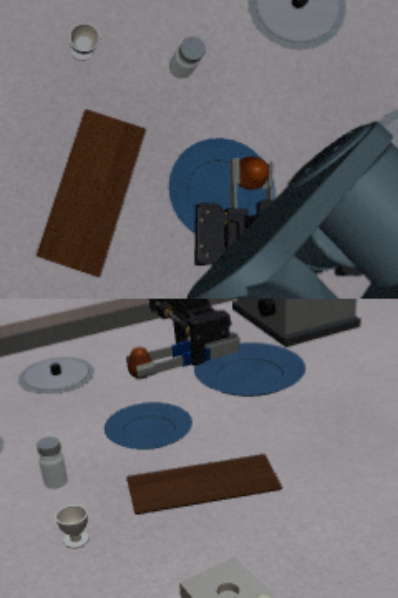

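The egg is still, centred over the small plate: seen at (152,104) in the top crop, predicted (151,104).

```bash
python3 -c "
from rig import order
print(order.sign_off())"
```

```text
the job is handed in; nothing more can be done
None
```

I handed the job in with the brown egg held still in the blue-sleeved tongs, about 10 cm above the middle of the small blue plate, after about 24 s; nothing else looked moved, and the verdict wasn't shown.

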